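# Open the medicine strongbox by its combination dial

## Robot

A 6-joint arm with a two-finger parallel gripper is mounted at the origin on the work surface. World frame = base frame: x ahead of the robot, y to its left, z up, the work surface at z = 0. Lengths are in mm, angles in rad, forces in N, time in s.
With the tool pointing down it reaches from about 325 to 775 mm from the base axis. Payload 5.5 kg.
Tool frame: the origin (TCP) lies midway between the tips of the shut fingers; the grasp point (between the pads) lies 19 mm behind it; z points along the fingers, y is the line along which they close (so a half turn about z gives the same grasp; the last joint's range is limited). The gripper opens to 88 mm and grips with 3 to 60 N. Pads are 20 mm wide; open, the fingers measure 115 mm over their backs; the gripper's body (75 mm by 178 mm) begins 61 mm behind the grasp point.
Start: joints at [1.276, 0.091, 1.231, -0, 1.82, -0.057], TCP at [141.343, 583.128, 222.631] pointing down, gripper open.
Joint ranges: [-2.87, 2.87], [-0.86, 2.18], [0.17, 2.46], [-1.51, 4.65], [0.06, 2.69], [-2.65, 2.65]. Speed limits (rad/s): [2.57, 2.57, 3.01, 3.14, 3.14, 3.14].

## Interface

Orientations are given as a rotation vector (axis times angle).
In Python, from station import env, kin, vision, finish_job gives the robot as it stands. The module is installed in compiled form; this text tells all that it offers. Calls block until the motion is done:
- env.movep(position, orientation): joint-space move of the TCP to a pose.
- env.move_linear(position, attitude=None, v=150): straight line of the TCP; attitude=None keeps the orientation; v is the mean speed in mm/s.
- env.move_joints(angles): joint-space move.
- env.set_gripper(opening): opening from 0.0 (shut) to 1.0 (fully open); the grip force is fixed at half the most; returns when the fingers have stopped.
- env.sleep(seconds).
- kin.ik(position, orientation): joint angles nearest the present ones, or None.
- env.observe(): the state.
- vision.capture(name): name is "scene" or "top" or "wrist"; returns a dict with "img" (480x640x3 uint8, blue, green, red), "range_z" (480x640 float32, mm along the optical axis (not along the pixel's ray), 0 where there is no reading), "mtx" (3x3 intrinsics, pixels), "D" ([k1, k2, p1, p2, k3] as OpenCV has them; the pictures are not rectified), "rvec" (rotation vector, rad) and "tvec" (3), from world to camera coordinates, as OpenCV has them; the wrist camera has in their place "T_tool_cam" (4x4, takes a point from camera to tool coordinates, whose origin is the TCP and whose axes are the flange's). Camera axes: x right, y down, z forward; pixel columns grow to the right and rows downward; lengths in mm; the calibration is good to about 2 mm. A picture is of the moment at which its call begins: read the wrist's pose just before it.
A pose or a line that the arm cannot do raises env.Unreachable and nothing moves.
- finish_job(): hands the job in; it is judged then, once.
The state is a dict: "time_s": time; "joint_pos": joint angles; "qvel": joint speeds; "effort": joint torques, N m; "tool_pos": TCP position; "eef_rot": TCP orientation; "ft_force": force on the tool from outside, world axes, zero at the start; "moment": the same for the moment, N m; "grip_width": opening from 0.0 (shut) to 1.0 (fully open); "gripper_force": force on a finger pad.
Only numpy, scipy, OpenCV 4.12 (cv2) and the standard library are available. Lean on these libraries where they do the work, as an engineer would, in place of code of your own. Each camera call takes 0.05 s, during which the arm holds its last target. There are 200 camera calls.

## Task

Open the grey steel strongbox by its combination, reading the dial like a clock with 12 at the hinge: turn it anticlockwise to 8, clockwise by way of 12 to 1, then slowly anticlockwise again, with a light touch, until the latch catches and the dial stops, which may be anywhere between 12 and 10. Do not force the dial past that stop, nor heave at the lid while it is locked. Then lift the lid until it stands at least half open (45 degrees or more) and let go, leaving the tin, the carton and the roll of tape beside it where they are.

Things in the scene. Friction and masses are not known exactly. Their poses are not given: they have to be found in the camera images.
- box: the fixed grey steel strongbox, 240 (x) x 300 (y) x 100 mm tall without the lid; origin at the centre of its underside; x points from the front (handle edge, nearest the robot) to the hinge edge, y along the front edge, z up
- dial_centre (a point): centre of the top of the dial's black knob, on the dial's axis, mid-lid, 140 mm above the table. Knob: fluted upright cylinder 38 mm in diameter, 32 mm tall; below it a flat skirt 80 mm in diameter and 4 mm thick on the lid (lid top 104 mm above the table), inside a fixed flat ring 106 mm in diameter with white hour ticks, a triple tick at 12
- dial_mark (a point): outer end of the white pointer line on the dial's skirt, 36 mm from the dial's axis, 31 mm below the knob's top; it turns with the dial. A second white line on the knob's top points the same way
- dial (a joint): dial angle in rad, not wrapped, no end stops: 0 with the pointer at 12 (triple tick, hinge side, +x of the box), grows anticlockwise seen from above. Starts between -1.2 and 0 (12 to about 2:20), so 8 is at 2.094 (by way of 11, 10, 9); then 1 is at -0.524 (by way of 9 to 12); each is to be met within 0.12 rad. Turning friction 0.05 to 0.1 N m
- lid_handle (a point): middle of the lid's bow handle, a round steel bar 10 mm thick and 110 mm long parallel to the box's y axis, its centre line 40 mm above the lid's top, 90 mm from the dial's axis towards the front and 210 mm from the hinge
- lid (a joint): opening angle of the lid in rad: 0 shut, grows as the front edge rises, limit 1.45. Stiff hinge: it stays where it is left; lifting at the handle takes 10 to 16 N. Locked, it gives under 0.02 rad
- lid_hinge (a point): middle of the lid's hinge line, which runs along the box's y axis at its far upper edge, 100 mm above the table
- lock_case: the lock under mid-lid, out of sight; origin on the dial's axis at the lid's underside. Its wheels have 1.7 rad lost motion each; overshooting 8 or 1 is not mended by turning back (turn clockwise past 2 and begin again). In the last turn a spring latch stops the dial at a hidden angle between 0.2 and 1.0; past it the dial winds up at 4 N m/rad, and above 0.4 N m the latch is overloaded
- strike: a small steel lip inside the front wall of the box under which the bolt stands while locked; origin at its centre
- tin: bystander: steel tin, 68 mm in diameter, 90 mm tall; origin at the centre of its underside
- carton: bystander: cardboard carton 100 x 60 x 50 mm; origin at the centre of its underside
- tape: bystander: roll of grey tape lying flat, 90 mm in diameter, 50 mm tall; origin at the centre of its underside

How it is judged:
By the outcome, as a careful person would: the job done as asked, in the order asked, and still so for the second after the job is handed in, with the robot touching nothing.
It also fails if it takes over 72 s, if anything falls off the work surface, if the arm or the gripper's body presses on something with over 40 N, if the wrist force passes 120 N, or if a joint passes its speed limit or range.

## Working session

There is one attempt and no reset: what is moved stays moved. The work goes in short steps, each a Python script; the robot and the scene stay as the last script left them, time stands still between calls to the robot, and variables do not carry over. Pictures are saved under pics/ and viewed, at most 10 in all, crops included, and the job is handed in when it is done.

```bash
mkdir -p pics
python3 - <<'E'
from station import env,kin,vision
import cv2,numpy as np,pickle
c={n:vision.capture(n) for n in("top","scene")}
pickle.dump(c,open("c.pkl","wb"))
for n in c: cv2.imwrite(f"pics/{n}.png",c[n]["img"])
o=env.observe();print({k:np.round(v,3) for k,v in o.items()})
E
```

```text
{'time_s': np.float64(0.1), 'joint_pos': array([ 1.276,  0.092,  1.232, -0.   ,  1.82 , -0.057]), 'qvel': array([ 0.003,  0.   , -0.001,  0.   , -0.001,  0.001]), 'effort': array([ 2.0000e-03, -4.4786e+01, -4.0757e+01,  7.0000e-02,  2.8000e-02,
       -0.0000e+00]), 'tool_pos': array([141.274, 582.865, 221.636]), 'eef_rot': array([-3.730e-01, -3.119e+00,  3.000e-03]), 'ft_force': array([-0.152,  0.19 , -0.408]), 'moment': array([-0.004,  0.036, -0.   ]), 'gripper_force': np.float64(0.0), 'grip_width': np.float64(1.001)}
```

View pics/top.png

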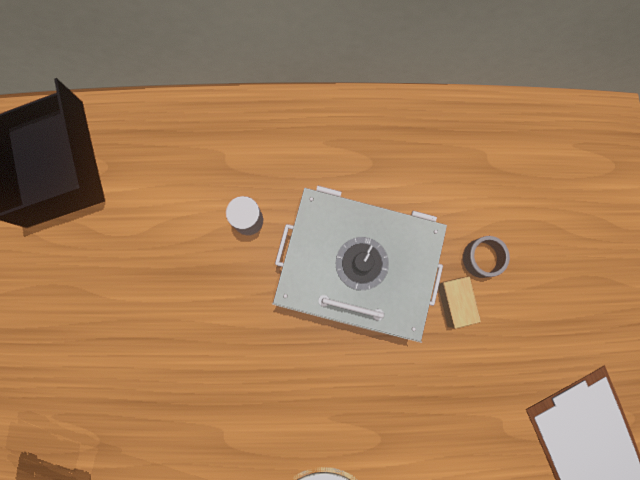

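View pics/scene.png

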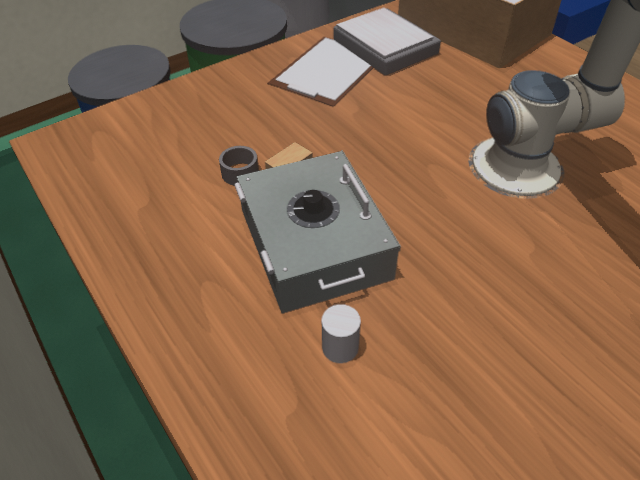

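The top view shows the box's corners at about (306,190), (446,226), (420,341) and (274,304). The dial is at (362,263) and the handle runs from (323,301) to (380,315). The scene view agrees.

```bash
cat > h.py <<'E'
import numpy as np,cv2
from scipy.spatial.transform import Rotation as R
def px(c,uv,z,Twc=None):
    "pixels -> world points on plane z"
    p=cv2.undistortPoints(np.array(uv,float).reshape(-1,1,2),c["mtx"],c["D"])[:,0]
    d=np.c_[p,np.ones(len(p))]
    if Twc is None:
        M=cv2.Rodrigues(np.array(c["rvec"],float))[0]; o=-M.T@np.array(c["tvec"],float).ravel(); d=d@M
    else: o=Twc[:3,3]; d=d@Twc[:3,:3].T
    return o+d*((z-o[2])/d[:,2])[:,None]
def down(yaw):
    "tool pointing down, tool y axis at world heading yaw"
    y=np.array([np.cos(yaw),np.sin(yaw),0]); z=np.array([0,0,-1.])
    return R.from_matrix(np.c_[np.cross(y,z),y,z]).as_rotvec()
E
python3 - <<'E'
from h import *
import pickle
c=pickle.load(open("c.pkl","rb"))["top"]
k=px(c,[(306,190),(446,226),(420,341),(274,304)],104)
print(k.round(1),k.mean(0)); ex=(k[0]+k[1]-k[2]-k[3]);print("yaw",np.arctan2(ex[1],ex[0]))
print(px(c,[(362,264)],106)); h=px(c,[(323,301),(380,315),(351,308)],144);print(h)
print(px(c,[(243,213)],90),px(c,[(488,257)],50),px(c,[(461,303)],50))
cv2.imwrite("pics/crop.png",cv2.resize(c["img"][225:300,320:405],None,fx=8,fy=8,interpolation=cv2.INTER_CUBIC)[:600])
from station import kin
for y in (0,):pass
E
```

```text
[[ 695.9   25.2  104. ]
 [ 619.2 -257.9  104. ]
 [ 391.3 -194.1  104. ]
 [ 468.9   90.4  104. ]] [543.81815137 -84.11996372 104.        ]
yaw -0.27618590299829815
[[544.46458001 -83.45469701 106.        ]]
[[ 473.33826573   -3.7721093   144.        ]
 [ 445.30815526 -109.76670281  144.        ]
 [ 459.42365978  -55.73344289  144.        ]]
[[652.99014781 153.83228349  90.        ]] [[ 559.57181388 -365.7540051    50.        ]] [[ 462.61037175 -299.85149945   50.        ]]
```

View pics/crop.png

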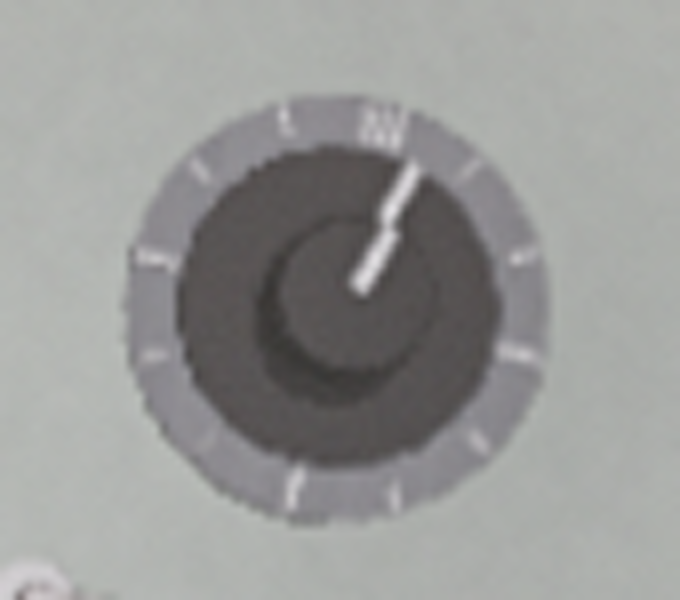

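The pointer is just clockwise of the triple tick: its tip is at (416,167), the ring's centre at (338,308) and the triple tick at (383,127), so the dial reads about -0.25. Next I'll plan joint 6 and take a close look from above.

Run:
```python
from h import *
from station import env,kin,vision
import pickle
c=pickle.load(open("c.pkl","rb"))["top"]
a=px(c,[(372,245.9),(362.2,263.5)],108);d=(a[0]-a[1]);print("ptr",np.arctan2(d[1],d[0])+.276,np.hypot(*d[:2]))
D=np.array([544.2,-83.8,0])
for yaw in np.arange(-3,3.2,.5):
    q=kin.ik(D+[0,0,114],down(yaw)); print(yaw, None if q is None else np.round(q,3))
q=kin.ik(D+[0,0,240],down(1.3)); 
env.move_joints(q); env.sleep(.3)
o=env.observe();w=vision.capture("wrist");print(o["tool_pos"],o["eef_rot"],o["time_s"],o["joint_pos"],w["T_tool_cam"])
pickle.dump((o,w),open("w.pkl","wb"));cv2.imwrite("pics/w1.png",w["img"])
```

```text
ptr -0.2591133118856268 40.31932839378772
-3.0 None
-2.5 [-0.215 -0.036  1.552 -0.     1.626  2.285]
-2.0 [-0.215 -0.036  1.552 -0.     1.626  1.785]
-1.5 [-0.215 -0.036  1.552 -0.     1.626  1.285]
-1.0 [-0.215 -0.036  1.552 -0.     1.626  0.785]
-0.5 [-0.215 -0.036  1.552  0.     1.626  0.285]
0.0 [-0.215 -0.036  1.552 -0.     1.626 -0.215]
0.5 [-0.215 -0.036  1.552  0.     1.626 -0.715]
1.0 [-0.215 -0.036  1.552 -0.     1.626 -1.215]
1.5 [-0.215 -0.036  1.552  0.     1.626 -1.715]
2.0 [-0.215 -0.036  1.552 -0.     1.626 -2.215]
2.5 None
3.0 None
[544.23929392 -83.48330866 239.97016995] [-4.23226882e-01 -3.11287048e+00 -4.57184806e-05] 3.15 [-2.14011937e-01 -3.78490398e-02  1.33119562e+00  2.33789818e-05
  1.84833099e+00 -1.51453837e+00] [[ 4.00266841e-04 -9.58504108e-01 -2.85078435e-01  7.87451750e+01]
 [ 9.99999917e-01  4.06086481e-04  3.86954820e-05  4.77313927e-01]
 [ 7.86767199e-05 -2.85078427e-01  9.58504191e-01 -1.60866017e+02]
 [ 0.00000000e+00  0.00000000e+00  0.00000000e+00  1.00000000e+00]]
```

View pics/w1.png

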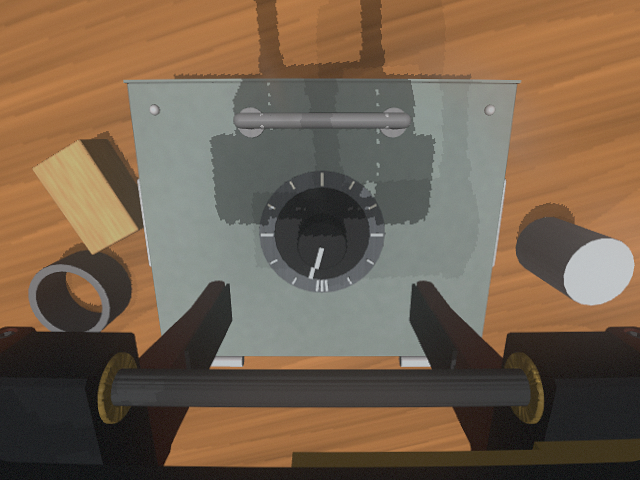

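The close view shows the ring's centre near (322,232), the triple tick at (322,286), the pointer's tip at (312,278) and the handle from (237,120) to (408,120). If I grip with the wrist camera on the pointer's side, I can watch the pointer through the whole turn.

```bash
cat >> h.py <<'E'
def Twc(o,w):
    T=np.eye(4);T[:3,:3]=R.from_rotvec(o["eef_rot"]).as_matrix();T[:3,3]=o["tool_pos"];return T@np.array(w["T_tool_cam"])
E
python3 - <<'E'
from h import *
from station import env,kin,vision
import pickle
o,w=pickle.load(open("w.pkl","rb"));T=Twc(o,w)
t=px(w,[(322,178),(322,286),(265,235),(379,234)],105,T);print("ring",t.round(1),t.mean(0))
x=t[1]-t[0];x2=t[3]-t[2];hd=px(w,[(237,120),(408,120),(322.5,120)],144,T);hy=hd[0]-hd[1]
print("yaws",np.arctan2(x[1],x[0]),np.arctan2(x2[1],x2[0])-np.pi/2,np.arctan2(-hy[1],-hy[0])-np.pi/2,"handle",hd[2])
m=px(w,[(311.5,278)],109,T)[0];C=(t[0]+t[1])/2;d=m-C;print("ptr",np.arctan2(d[1],d[0])-np.arctan2(x[1],x[0]),np.hypot(*d[:2]))
C[2]=0
env.move_joints(kin.ik(C+[0,0,240],down(-2.1)));env.sleep(.2)
env.move_linear(C+[0,0,114],v=120);env.sleep(.2)
o=env.observe();f0=o["ft_force"],o["moment"]
env.set_gripper(0.0);env.sleep(.3)
o=env.observe();print(C,f0,o["ft_force"],o["moment"],o["grip_width"],o["gripper_force"],o["tool_pos"],o["joint_pos"],o["time_s"])
w=vision.capture("wrist");pickle.dump((o,w),open("w2.pkl","wb"));cv2.imwrite("pics/w2.png",w["img"])
E
```

```text
ring [[ 501.   -69.6  105. ]
 [ 591.6  -94.5  105. ]
 [ 534.1 -128.5  105. ]
 [ 558.8  -35.7  105. ]] [546.3948788  -82.07589149 105.        ]
yaws -0.2685217922796789 -0.260750862314832 -0.26973971525790263 handle [459.57044907 -58.00642461 144.        ]
ptr -0.23495977022020054 38.883097213574366
[546.33214486 -82.04955579   0.        ] (array([-0.61622548,  0.59246892, -0.70596617]), array([-0.02664502,  0.14684074, -0.0735085 ])) [-2.99839525 -3.95655498  0.74245921] [-0.67676525  0.63531821 -0.03518324] 0.4258116991274293 29.998896718025208 [545.98768241 -82.64870605 113.99449804] [-2.11149951e-01 -3.10814703e-02  1.54728695e+00 -1.09685132e-03
  1.62593860e+00  1.88934400e+00] 8.7917
```

View pics/w2.png

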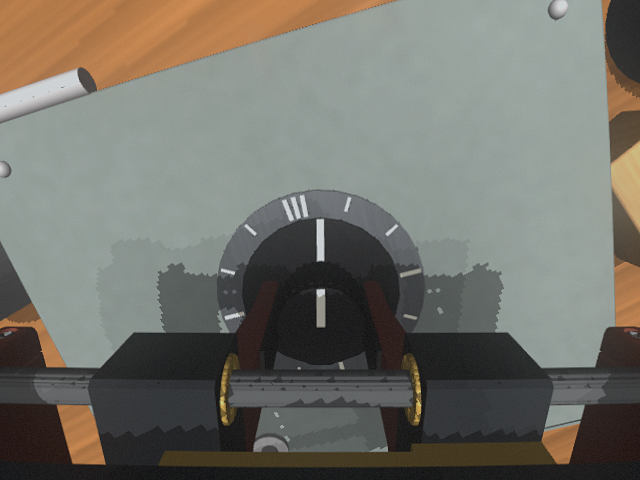

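The grip is good: the pointer runs straight up at column 320 with its tip at (320,222), and the triple tick is at (295,208). I'll read both automatically with a polar scan around the dial's axis.

```bash
cat >> h.py <<'E'
C0=np.array([546.2,-82.3,0])
def scan(o,w,r0,r1,z,a0,a1,C=C0):
    "angles (world heading) of white marks on the annulus, from a0..a1"
    T=np.linalg.inv(Twc(o,w)); A=np.arange(a0,a1,.004); r=np.linspace(r0,r1,12)
    P=np.stack(np.broadcast_arrays(C[0]+r[:,None]*np.cos(A),C[1]+r[:,None]*np.sin(A),z),-1).reshape(-1,3)
    uv=cv2.projectPoints(P,cv2.Rodrigues(T[:3,:3])[0],T[:3,3],w["mtx"],w["D"])[0].reshape(12,-1,2).astype(np.float32)
    g=cv2.remap(cv2.cvtColor(w["img"],cv2.COLOR_BGR2GRAY),uv[...,0],uv[...,1],cv2.INTER_LINEAR).mean(0).astype(float)
    b=g>(np.median(g)+.5*(g.max()-np.median(g)))
    n,l=cv2.connectedComponents(b.astype(np.uint8)[:,None])
    return [round(float(A[l[:,0]==i].mean()),3) for i in range(1,n)]
def read(o,w):
    x=R.from_rotvec(o["eef_rot"]).as_matrix()[:,0]; h=np.arctan2(x[1],x[0])
    return h,scan(o,w,26,34,108,h-.35,h+.35),scan(o,w,45,50,105,h-1,h+1)
E
python3 - <<'E'
from h import *
import pickle
o,w=pickle.load(open("w2.pkl","rb"))
print(read(o,w))
E
```

```text
(np.float64(-0.529757888785765), [-0.528], [-1.32, -0.798, -0.36, -0.274, -0.19, 0.25])
```

Box yaw is -0.274 and the dial reads -0.254. Now I'll turn it to 8, stopping a little short to measure before the final correction.

```bash
cat >> h.py <<'E'
YAW=-0.274
def dial(env,vision):
    env.sleep(.15); o=env.observe(); h,p,t=read(o,vision.capture("wrist"))
    a=(p[0]-YAW+1)%(2*np.pi)-1 if len(p)==1 else None
    print("dial",a,"tool",round((h-YAW+1)%(2*np.pi)-1,3),"n ticks",[round(((x-YAW)/(np.pi/6)),2) for x in t],"Mz",o["moment"].round(3),"F",o["ft_force"].round(1),"j6",o["joint_pos"][5].round(3),"t",o["time_s"])
    return a
def turn(env,q,d): q[5]-=d; env.move_joints(q)
E
python3 - <<'E'
from h import *
from station import env,kin,vision
import pickle
q=np.array(env.observe()["joint_pos"],float)
a=-.254
for tgt in (.6,1.4,2.0):
    turn(env,q,tgt-a); a=dial(env,vision)
    if a is None or abs(a-tgt)>.1: break
else:
    turn(env,q,2.094-a); a=dial(env,vision)
pickle.dump(q,open("q.pkl","wb"))
E
```

```text
dial 0.5980000000000001 tool 0.596 n ticks [-0.17, -0.0, 0.16, 1.0, 2.0, 3.0] Mz [-0.859  0.524 -0.028] F [-1.7 -4.4  0.4] j6 1.038 t 9.825
dial 1.399 tool 1.397 n ticks [0.99, 1.99, 3.0] Mz [-1.091  0.205  0.05 ] F [-0.5 -6.9 -0.6] j6 0.236 t 10.8167
dial 2.004 tool 1.998 n ticks [1.99, 3.0, 4.0, 5.01] Mz [-1.165 -0.058  0.077] F [ 1.3 -6.4 -0.8] j6 -0.366 t 11.6417
dial 2.0940000000000003 tool 2.088 n ticks [3.0, 4.0, 5.01] Mz [-1.145 -0.134  0.1  ] F [ 1.1 -5.5 -0.7] j6 -0.455 t 12.0917
```

Run:
```python
from h import *
from station import env,kin,vision
import pickle
q=pickle.load(open("q.pkl","rb")); a=2.094
for tgt in (1.2,.4,-.42):
    turn(env,q,tgt-a); a=dial(env,vision)
    if a is None or abs(a-tgt)>.1: break
else:
    turn(env,q,-.524-a); a=dial(env,vision)
pickle.dump(q,open("q.pkl","wb"))
```

```text
dial 1.1960000000000002 tool 1.194 n ticks [0.99, 1.99, 3.0] Mz [-1.05   0.358 -0.098] F [-1.4 -5.8  0.3] j6 0.439 t 13.15
dial 0.399 tool 0.399 n ticks [-1.0, -0.17, -0.01, 0.16, 1.0, 2.0] Mz [-0.723  0.545 -0.089] F [-2.7 -4.1  0.2] j6 1.235 t 14.1333
dial -0.41100000000000003 tool -0.417 n ticks [-2.0, -1.0, -0.16, -0.0, 0.16, 1.0] Mz [-0.347  0.333  0.036] F [-1.6 -2.9  0.2] j6 2.051 t 15.1333
dial -0.522 tool -0.528 n ticks [-2.0, -1.0, -0.16, 0.0, 0.16] Mz [-0.204  0.192  0.026] F [ 0.2 -2.5  0.5] j6 2.162 t 15.5833
```

Both numbers are on target. Now the light last turn, in small steps while watching the torque. First, a stretch short of 0.2 to learn the baseline.

```bash
cat >> h.py <<'E'
def feel(env):
    v=[]
    for _ in range(4):
        env.sleep(.03); o=env.observe(); v.append([o["moment"][2],o["effort"][5],o["joint_pos"][5]])
    return np.mean(v,0)
E
python3 - <<'E'
from h import *
from station import env,kin,vision
import pickle
q=pickle.load(open("q.pkl","rb"))
for s in (.2,.2):
    turn(env,q,s); print(feel(env).round(4))
for i in range(11):
    turn(env,q,.02); f=feel(env); print(f.round(4),round(f[2]-q[5],4))
a=dial(env,vision)
pickle.dump(q,open("q.pkl","wb"))
E
```

```text
[ 0.0573 -0.0163  1.9674]
[ 0.0215 -0.0147  1.7687]
[-0.0155 -0.0254  1.7455] 0.0011
[-0.0026 -0.0143  1.7248] 0.0005
[0.0023 0.0132 1.7047] 0.0004
[0.0035 0.0115 1.6847] 0.0004
[0.0509 0.0216 1.6647] 0.0004
[0.0559 0.0171 1.6447] 0.0004
[0.0107 0.012  1.6247] 0.0004
[0.032  0.0172 1.6047] 0.0004
[0.0194 0.0131 1.5848] 0.0004
[0.0269 0.0094 1.5647] 0.0004
[0.0328 0.0062 1.5448] 0.0004
dial 0.09099999999999997 tool 0.089 n ticks [-1.0, -0.17, -0.0, 0.16, 1.0, 2.0] Mz [-0.701  0.538  0.033] F [-2.6 -5.2  0.8] j6 1.545 t 20.8833
```

Run:
```python
from h import *
from station import env,kin,vision
import pickle
q=pickle.load(open("q.pkl","rb")); H=[];n=0;d=.0907
while d<1.06:
    turn(env,q,.02); d+=.02; f=feel(env)[:2]; H.append(f)
    b=np.median(H[-9:-1],0) if len(H)>4 else np.array([.025,.01])
    print(round(d,3),f.round(3),end=" ")
    if abs(f-b).max()>.1: break
print();pickle.dump(q,open("q.pkl","wb"))
dial(env,vision)
```

```text
0.111 [0.008 0.007] 0.131 [0.048 0.031] 0.151 [0.035 0.015] 0.171 [0.008 0.029] 0.191 [0.035 0.03 ] 0.211 [0.019 0.022] 0.231 [0.037 0.024] 0.251 [0.02  0.026] 0.271 [0.007 0.019] 0.291 [0.022 0.022] 0.311 [0.007 0.017] 0.331 [0.033 0.011] 0.351 [0.062 0.017] 0.371 [0.049 0.012] 0.391 [0.01  0.009] 0.411 [-0.003  0.005] 0.431 [-0.018 -0.003] 0.451 [0.052 0.034] 0.471 [0.047 0.029] 0.491 [0.08  0.036] 0.511 [0.042 0.039] 0.531 [0.056 0.035] 0.551 [0.03  0.032] 0.571 [0.01 0.03] 0.591 [0.025 0.031] 0.611 [0.059 0.055] 0.631 [0.085 0.083] 0.651 [0.074 0.056] 0.671 [0.071 0.041] 0.691 [0.061 0.041] 0.711 [0.028 0.041] 0.731 [0.053 0.041] 0.751 [0.048 0.041] 0.771 [0.067 0.041] 0.791 [0.055 0.041] 0.811 [0.044 0.041] 0.831 [0.027 0.02 ] 0.851 [-0.046 -0.027] 0.871 [-0.064 -0.076] 
dial 0.8700000000000001 tool 0.868 n ticks [-0.17, -0.01, 0.16, 0.99, 2.0, 3.01] Mz [-1.041  0.463 -0.005] F [-2.3 -5.8  0.2] j6 0.765 t 36.0333
```

Run:
```python
from h import *
from station import env,kin,vision
import pickle
q=pickle.load(open("q.pkl","rb"))
print(feel(env).round(3))
turn(env,q,.012);print(feel(env).round(3),feel(env).round(3))
dial(env,vision)
pickle.dump(q,open("q.pkl","wb"))
```

```text
[-0.074 -0.07   0.765]
[-0.059 -0.105  0.753] [-0.068 -0.102  0.753]
dial 0.8799999999999999 tool 0.88 n ticks [-0.17, -0.01, 0.16, 0.99, 2.0, 3.01] Mz [-1.024  0.501 -0.089] F [-2.6 -6.3  1.8] j6 0.753 t 36.8833
```

The effort slope of about 3 N m/rad matches the wound-up latch. The stop is near 0.83 and the overload limit is still well off. Next: release, move to the handle, and lift gently with a force check.

```bash
cat >> h.py <<'E'
ex=np.array([np.cos(YAW),np.sin(YAW),0]);ez=np.array([0,0,1.])
HG=C0+120*ex+100*ez
def tcp(th): # grip point 16 mm above fingertips
    return HG+(-210*np.cos(th)+44*np.sin(th))*ex+(210*np.sin(th)+44*np.cos(th))*ez-16*ez
E
python3 - <<'E'
from h import *
from station import env,kin,vision
import pickle
env.set_gripper(1.0)
dial(env,vision)
p=env.observe()["tool_pos"];env.move_linear(p+[0,0,90],v=150)
print([kin.ik(tcp(t),down(YAW)) is not None for t in (0,.3,.6,.9,1.05)])
env.move_joints(kin.ik(tcp(0)+[0,0,70],down(YAW)));env.set_gripper(.7)
o=env.observe();w=vision.capture("wrist");cv2.imwrite("pics/w3.png",w["img"]);print(o["time_s"],tcp(0))
E
```

```text
dial 0.843 tool 0.881 n ticks [-0.17, -0.01, 0.15, 0.99, 2.0, 3.0] Mz [-0.004  0.117  0.089] F [-0.2 -0.1  0.8] j6 0.752 t 37.9917
[True, True, True, True, True]
40.0917 [459.5573363  -57.94740615 128.        ]
```

View pics/w3.png

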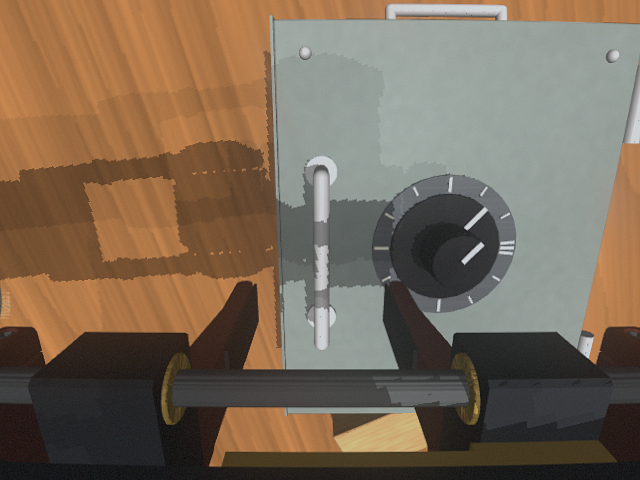

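On release the dial sprang back from 0.88 to 0.843, so the latch has caught. The handle bar, at column 321, lies centred between the fingers. Down, grip and lift.

Run:
```python
from h import *
from station import env,kin,vision
env.move_linear(tcp(0),v=80);env.set_gripper(0.0);env.sleep(.2)
o=env.observe();print(o["grip_width"],o["gripper_force"],o["ft_force"].round(1),o["tool_pos"].round(1))
ok=True
for t in [.01,.02,.03,.05,.08]+list(np.arange(.14,1.0,.08)):
    env.move_linear(tcp(t),v=60); o=env.observe(); F=o["ft_force"]; print(round(t,2),F.round(1),o["grip_width"].round(3))
    if np.linalg.norm(F)>30 or o["grip_width"]<.05: ok=False;break
print(ok,o["time_s"],o["tool_pos"].round(1))
c=vision.capture("scene");cv2.imwrite("pics/s2.png",c["img"])
```

```text
0.1108093454058314 29.999508261680603 [ 5.8 -1.2 -3.1] [460.1 -58.1 128. ]Traceback (most recent call last):
  File "<stdin>", line 7, in <module>
AttributeError: 'float' object has no attribute 'round'
```

Run:
```python
from h import *
from station import env,kin,vision
ok=True
for t in [.02,.03,.05,.08]+list(np.arange(.14,1.0,.08)):
    env.move_linear(tcp(t),v=60); o=env.observe(); F=o["ft_force"]; print(round(t,2),F.round(1),round(float(o["grip_width"]),3))
    if np.linalg.norm(F)>30 or o["grip_width"]<.05: ok=False;break
print(ok,o["time_s"],o["tool_pos"].round(1))
c=vision.capture("scene");cv2.imwrite("pics/s2.png",c["img"])
```

```text
0.02 [  7.4  -2.1 -10.8] 0.102
0.03 [  8.8  -1.  -11.4] 0.102
0.05 [  7.3  -1.7 -10.9] 0.105
0.08 [ 5.4 -1.8 -9.5] 0.103
0.14 [ 4.7 -2.  -8.9] 0.104
0.22 [  4.   -1.3 -13. ] 0.104
0.3 [ 2.2 -0.6 -7.4] 0.105
0.38 [-2.   0.9 -6.1] 0.106
0.46 [-4.5  1.5 -5.3] 0.107
0.54 [-5.4  3.  -4.1] 0.1
0.62 [-7.6  1.9 -1.4] 0.104
0.7 [-7.7  2.9  0.2] 0.108
0.78 [-9.   3.2  0.3] 0.107
0.86 [-8.8  4.3  2.5] 0.103
0.94 [-8.3  3.3  3.8] 0.1
True 48.1833 [575.9 -90.3 283.1]
```

View pics/s2.png

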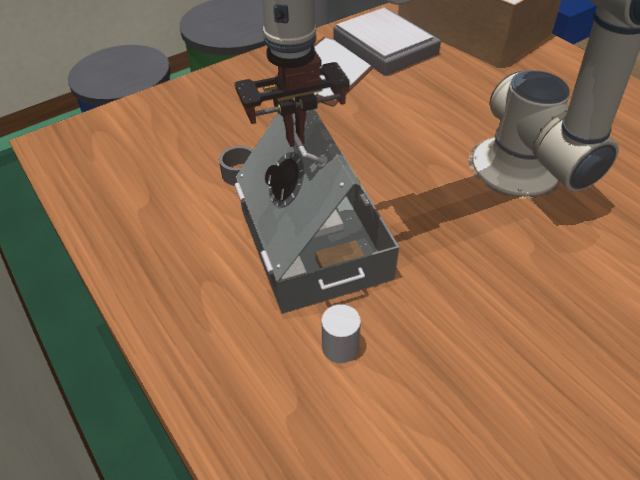

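The lid is open about 54° with the bar still held at (305,153), and the tin, carton and tape have not moved. Now a small release, a straight retreat upwards, and a check.

Run:
```python
from h import *
from station import env,kin,vision
env.set_gripper(.28);env.sleep(.2)
o=env.observe();print(o["ft_force"].round(1),o["grip_width"])
env.move_linear(o["tool_pos"]+[0,0,80],v=60);env.sleep(.5)
o=env.observe();print(o["ft_force"].round(1),o["time_s"],o["tool_pos"])
c=vision.capture("scene");cv2.imwrite("pics/s3.png",c["img"])
```

```text
[-0.9 -0.3 -0.6] 0.2836799840283407
[-0.2 -0.4  0.1] 50.8917 [576.72428745 -90.969291   359.37792825]
```

View pics/s3.png

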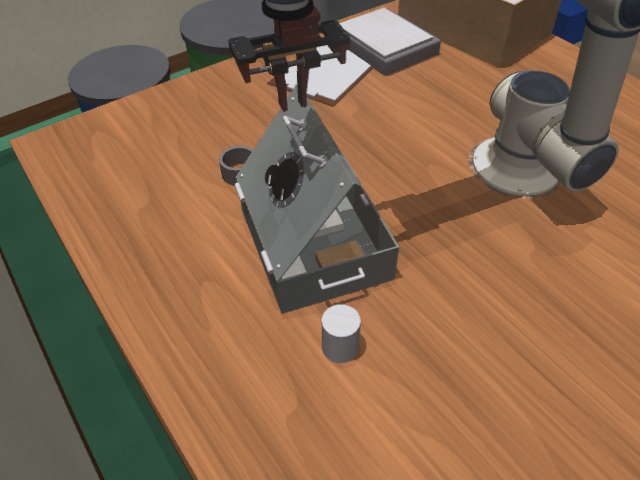

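The lid stays open at the same angle, and the gripper is clear above the handle (fingertips at about (295,105)).

```bash
python3 -c "
from station import finish_job
print(finish_job())"
```

```text
the job is handed in; nothing more can be done
None
```

The strongbox is open and the job is handed in at about 51 s: I dialled 8, then 1, then turned lightly to the stop at about 0.84 rad, and the lid stands at about 54° with the gripper clear and the tin, carton and tape undisturbed.

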